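# Square a tube leg up to the welding fence and its stop

## Task

Get the steel tube with the chalk band ready for welding: push it across the bench until its long side lies flat against the angle-iron fence, then push it along the fence until its end butts against the red stop, and leave it there, still flat against the fence, with the hand clear. Only push it with the fingers from outside: never take it between the fingers or lift it. Leave the rusty offcut, the hammer and the tin where they are.

Things in the scene. Friction and masses are not known exactly. Their poses are not given: they have to be found in the camera images.
- tube: The work: bright steel square tube with closed flat ends, 40 x 40 mm in section and 120 mm long, white chalk band round its middle, lying loose on the bench. Origin at the centre of its underside, z up; its y axis runs along its length (ends at y = +-60 mm), its long sides are at x = +-20 mm. About 0.3 to 0.65 kg; it slides on the bench under a push of roughly 2 to 9 N.
- fence: Dark angle-iron fence fixed to the bench, 560 mm long and 45 mm high. Origin on the bench at the middle of its front face (the face towards the robot); its y axis runs along the fence, its x axis points away from the robot, square to that face, so the clear bench before the fence is at negative x. The iron, its two hold-down straps and studs fill x = 0 to 56 mm, no higher than 45 mm.
- red_stop: Red stop block fixed at the front face of the fence, 40 mm along the fence, reaching 50 mm out from the fence towards the robot, 52 mm high with its strap. Origin on the bench in the plane of the fence's front face, at the middle of the block's 40 mm; axes parallel to the fence's. It is near either the left or the right end of the fence, and the tube is to butt against the side that faces the middle of the fence.
- yellow_stop: Yellow stop block of the same shape and with the same axes, near the other end of the fence; not used in this job.
- offcut: Bystander: loose rusty steel offcut, 30 x 70 x 30 mm (its y is its length), origin at the centre of its underside.
- hammer: Bystander: loose hammer about 200 mm long lying on the bench along its x axis, handle towards its -x, under 45 mm high.
- tin: Bystander: loose closed tin with a green label, 70 mm across and 70 mm high, standing behind the fence; origin at the centre of its underside.
Not all that is in view belongs to the job. Leave any blue look-alike of the tube alone.

How it is judged:
On the way, in this order (a step that is already met when the one before it is completed fails the run):
1. the tube lies flat against the fence (x of tube in the frame of fence between -0.0245 and -0.015 m and angle between the y axis of tube and the y axis of fence, either way round below 0.045 rad), for 0.2 s.
2. the tube, flat against the fence, butts against the red stop (all of step 1 and ((y of tube in the frame of red_stop between 0.075 and 0.0845 m and y of red_stop in the frame of fence below 0 m) or (y of tube in the frame of red_stop between -0.0845 and -0.075 m and y of red_stop in the frame of fence above 0 m))), for 0.2 s.
At the end, for the whole second after the job is handed in: The tube lies on the bench at rest, its long side within 4.5 mm of the fence's face and parallel to the fence within 0.045 rad, its end within 4.5 mm of the red stop's inner side (all of step 2 and height (world z) of tube below 0.004 m and angle between tube's own z axis and vertical below 0.05 rad and linear speed of tube below 0.01 m/s); the robot touches nothing.
It fails at once if the tube is lifted or tipped (height (world z) of tube above 0.01 m or angle between tube's own z axis and vertical above 0.2 rad).
It fails at once if the tube is held between the fingers (x of the grasp point in the frame of tube between -0.016 and 0.016 m and y of the grasp point in the frame of tube between -0.056 and 0.056 m and z of the grasp point in the frame of tube below 0.05 m and contact force between the fingers and tube above 0.5 N).
It fails at once if the offcut, the hammer or the tin is moved more than 15 mm (distance of any of offcut, hammer, tin from where it was at the start of the episode above 0.015 m).
It also fails if it takes over 56 s, if anything falls off the work surface, if the arm or the gripper's body presses on something with over 40 N, if the wrist force passes 120 N, or if a joint passes its speed limit or range.

## Robot

A 6-joint arm with a two-finger parallel gripper is mounted at the origin on the work surface. World frame = base frame: x ahead of the robot, y to its left, z up, the work surface at z = 0. Lengths are in m, angles in rad, forces in N, time in s.
With the tool pointing down it reaches from about 0.3 to 0.775 m from the base axis. Payload 14.6 kg.
Tool frame: the origin (TCP) lies midway between the tips of the shut fingers; the grasp point (between the pads) lies 19 mm behind it; z points along the fingers, y is the direction in which the jaws open and shut (so a half turn about z gives the same grasp; the last joint's range is limited). The gripper opens to 94 mm and grips with 3 to 60 N. Pads are 16 mm wide; open, the fingers measure 119 mm over their backs; the gripper's body (75 mm by 177 mm) begins 78 mm behind the grasp point.
Start: joints at [1.067, 0.3, 1.521, -0, 1.321, -0.067], TCP at [0.233, 0.498, 0.205] pointing down, gripper open.
Joint ranges: [-3.03, 3.03], [-0.79, 2.21], [0.23, 2.52], [-1.04, 4.18], [0, 3.07], [-2.55, 2.55]. Speed limits (rad/s): [2.22, 2.22, 2.57, 3.14, 3.14, 3.14].

## Interface

Orientations are given as a unit quaternion [w, x, y, z].
In Python, from rig import r gives the robot as it stands.
- The arm moves only by the shell command python3 -m pendant 'ROWS' [FORCE]. ROWS is JSON, a list that holds one entry, the list of rows, each a list of 7 numbers: the shift along the tool's x, y, z in mm, then the turn, a rotation vector about the tool's x, y, z in rad, then the opening, from 0 (shut) to 1 (fully open). A call has exactly 10 rows; each row shifts and turns the commanded pose from where the row before left it, along the tool's axes as they then stand; what a row does not reach is not made up. A row lasts 1/8 s, in which the tool goes at most 62.5 mm and 10.7 degrees, less where a joint would pass 70% of its speed; a pose out of reach is approached as far as the arm can. A call with a gripper value outside its range is refused whole. The fingers move at their own pace and stop on an object; FORCE is the grip in N (left out, the last holds). Time passes only in rows, so rows that do not move let the fingers close, or fill a call up. It gives the time, the measured TCP pose, the force and the opening at its end, in the units of the state.
- r.sense(): the state, without advancing time (a new reading comes with each control period).
- r.capture(name): name is "scene" or "side" or "wrist"; returns (picture, depth): 400x640x3 uint8, red, green, blue; 400x640 float32, m along the optical axis (not along the pixel's ray), 0 where there is no reading.
- r.get_calibration(name): a dict with "fx", "fy", "cx", "cy" (pixels), "xyz" and "rotation" of the camera in the world. Camera axes: x right, y down, z forward; pixel columns grow to the right and rows downward; lengths in m; the calibration is good to about 2 mm. The wrist camera is an equidistant fisheye: a pixel r from the principal point sees the ray r / f radians off the axis. A picture is of the moment at which its call begins: read the wrist's pose just before it. get_calibration takes no time and is no camera call; for the wrist camera it gives the pose at the moment of the call.
- r.job_done(): hands the job in, once; it reports no verdict.
The state is a dict: "time": time; "joint_pos": joint angles; "joint_velocities": joint speeds; "joint_torque": joint torques, N m; "tcp_pos": TCP position; "eef_rot": TCP orientation; "contact_force": force on the tool from outside, world axes, zero at the start; "moment": the same for the moment, N m; "finger_gap": finger opening in m.
Only numpy, scipy, OpenCV 4.12 (cv2) and the standard library are available. Lean on these libraries where they do the work, as an engineer would, in place of code of your own. Each camera call takes 0.05 s, during which the arm holds its last target.

## Working session

There is one attempt and no reset: what is moved stays moved. The work goes in short steps, Python scripts to look and compute and a shell command to move; the robot and the scene stay as the last step left them, time stands still between calls to the robot, and variables do not carry over. Pictures are saved under pics/ and viewed, and the job is handed in when it is done.

```bash
ls; mkdir -p pics; python3 - <<'E'
from rig import r
import cv2,numpy as np
print(r.sense())
for n in ["scene","side","wrist"]:
    c=r.get_calibration(n); print(n,c)
    p,d=r.capture(n); cv2.imwrite(f"pics/{n}0.png",p[:,:,::-1]); np.savez(f"{n}0.npz",p=p,d=d,**{k:np.array(v) for k,v in c.items() if not isinstance(v,str)})
E
```

```text
pics
{'time': 0.0, 'joint_pos': array([ 1.06740713e+00,  3.00459035e-01,  1.52158830e+00, -1.42231280e-05,
        1.32070420e+00, -6.65765039e-02]), 'joint_velocities': array([ 0.00116452, -0.00194837, -0.00077214,  0.0004463 ,  0.00073052,
       -0.00025304]), 'joint_torque': array([-3.72987139e-03, -5.31815314e+01, -3.52731693e+01,  7.07150227e-02,
        2.44842254e-02, -1.83435782e-04]), 'tcp_pos': array([0.23254453, 0.49812547, 0.2048899 ]), 'eef_rot': array([-1.56292580e-04,  2.16672345e-01,  9.76244211e-01, -5.58004890e-04]), 'contact_force': array([ 0.27153811,  0.29064149, -0.57453385]), 'moment': array([-0.02312344,  0.02649108,  0.01571667]), 'finger_gap': 0.09374777260033029}
scene {'fx': 458.4781306241467, 'fy': 458.4781306241467, 'cx': 322.99298299951573, 'cy': 193.29505463543438, 'xyz': array([1.13138242, 0.17305535, 1.00554137]), 'rotation': array([-0.17432635,  0.59454853,  0.75063981, -0.22948256])}
side {'fx': 507.1830864204356, 'fy': 507.1830864204356, 'cx': 316.4393086240555, 'cy': 200.5126415062355, 'xyz': array([0.43418846, 1.13940039, 1.02745478]), 'rotation': array([ 0.01697609, -0.02345219,  0.90996819, -0.41366617])}
wrist {'fx': 309.70691628693146, 'fy': 309.70691628693146, 'cx': 319.35576923227876, 'cy': 197.6006156981737, 'xyz': array([0.17176777, 0.52879132, 0.38398333]), 'rotation': array([0.1016252 , 0.83775241, 0.5326594 , 0.06416529])}
```

View pics/scene0.png

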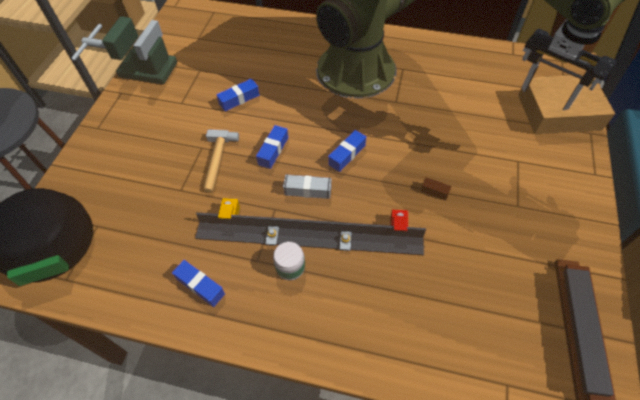

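View pics/side0.png

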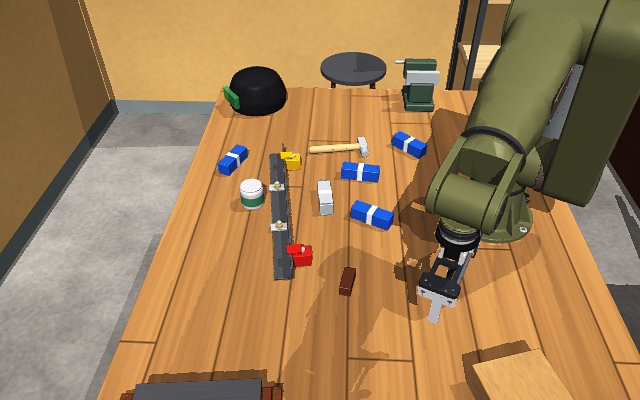

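View pics/wrist0.png

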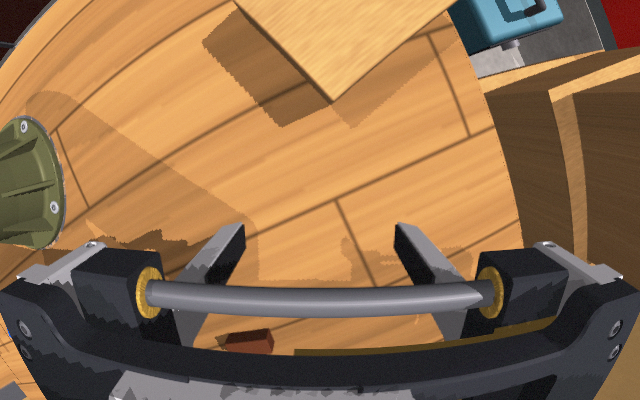

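The scene picture shows the tube at about (308,186). The fence's top edge runs from (197,217) to (424,235), with the red stop at (400,220) and the yellow stop at (228,208). The offcut is at (436,187), the hammer at about (218,155) and the tin at (289,258). There are also four blue look-alikes. Next I'll turn these into positions.

```bash
cat > h.py <<'E'
import numpy as np,cv2
from scipy.spatial.transform import Rotation as R
def load(n):
    z=np.load(n+'.npz'); return z
def pts(z):
    d=z['d']; v,u=np.mgrid[0:400,0:640]
    c=np.stack([(u-z['cx'])/z['fx']*d,(v-z['cy'])/z['fy']*d,d],-1)
    q=z['rotation']; M=R.from_quat([q[1],q[2],q[3],q[0]]).as_matrix()
    w=c@M.T+z['xyz']; w[d==0]=np.nan
    return w
def rect(P):
    r=cv2.minAreaRect(P[:,:2].astype(np.float32)*1000); return r,cv2.boxPoints(r)
E
python3 - <<'E'
from h import *
for n,rois in (('scene0',dict(tube=(275,168,342,205),fence=(190,208,430,256),red=(385,203,415,235),yellow=(212,193,243,222),off=(415,172,458,203),hammer=(198,122,245,195),tin=(268,238,310,285),b1=(322,125,372,175),b2=(250,120,293,170))),
 ('side0',dict(tube=(310,172,340,220),fence=(265,145,300,282),red=(283,238,318,270),off=(332,262,360,300),b1=(345,198,398,232)))):
    z=load(n); W=pts(z); p=z['p'].astype(int); hsv=cv2.cvtColor(z['p'],cv2.COLOR_RGB2HSV)
    ok=~np.isnan(W[...,2])
    bench=W[ok][:,2]; print(n,'zmed',np.median(bench))
    for k,(a,b,c,e) in rois.items():
        m=np.zeros_like(ok); m[b:e,a:c]=1
        m&=ok&(W[...,2]>0.012)
        P=W[m]; 
        zt=np.percentile(P[:,2],98)
        if k in('tube','off','b1','b2'): T=P[P[:,2]>zt-0.01]
        else: T=P
        r,bx=rect(T); print(k,len(P),'ztop',zt.round(3),'c',np.round(r[0],1),np.round(r[1],1),round(r[2],2)); print('   ',np.round(bx,0).tolist())
E
```

```text
scene0 zmed 0.00024492428988365234
tube 879 ztop 0.044 c [490.1 -34.9] [ 45.6 120.1] 7.06
    [[460.0, 22.0], [475.0, -97.0], [520.0, -92.0], [505.0, 27.0]]
fence 3081 ztop 0.072 c [631.6   4.1] [154.4 560.4] 10.26
    [[506.0, 266.0], [606.0, -285.0], [757.0, -258.0], [658.0, 294.0]]
red 540 ztop 0.055 c [548.8 213.4] [65.3 72.5] 11.47
    [[510.0, 242.0], [524.0, 171.0], [588.0, 184.0], [574.0, 255.0]]
yellow 515 ztop 0.055 c [ 611.4 -202.4] [65.9 79.9] 3.14
    [[576.0, -164.0], [581.0, -244.0], [647.0, -240.0], [642.0, -161.0]]
off 370 ztop 0.033 c [417.1 290.2] [69.7 34.1] 78.46
    [[393.0, 259.0], [427.0, 253.0], [441.0, 321.0], [407.0, 328.0]]
hammer 782 ztop 0.029 c [ 456.8 -302.3] [202.   87.1] 7.69
    [[351.0, -273.0], [363.0, -359.0], [563.0, -332.0], [551.0, -246.0]]
tin 988 ztop 0.073 c [701.1 -44.3] [122.9  67.4] 65.09
    [[645.0, -86.0], [706.0, -114.0], [758.0, -3.0], [696.0, 26.0]]
b1 734 ztop 0.044 c [348.9  40.8] [ 43.  123.4] 65.68
    [[284.0, 47.0], [396.0, -4.0], [414.0, 35.0], [302.0, 86.0]]
b2 707 ztop 0.044 c [ 380.5 -162.8] [ 42.  123.3] 82.23
    [[317.0, -175.0], [439.0, -192.0], [444.0, -150.0], [322.0, -134.0]]
side0 zmed -0.00023045777638386333
tube 451 ztop 0.045 c [487.4 -30.2] [ 40.7 126.8] 8.13
    [[458.0, 30.0], [476.0, -96.0], [517.0, -90.0], [499.0, 35.0]]
fence 913 ztop 0.056 c [609.2  10.2] [ 95.7 549.7] 4.79
    [[539.0, 280.0], [584.0, -268.0], [680.0, -260.0], [634.0, 288.0]]
red 459 ztop 0.056 c [548.1 229.7] [103.4  71. ] 79.89
    [[504.0, 185.0], [574.0, 173.0], [592.0, 274.0], [522.0, 287.0]]
off 319 ztop 0.035 c [415.3 292.9] [73.7 30.6] 78.8
    [[393.0, 260.0], [423.0, 254.0], [438.0, 326.0], [407.0, 332.0]]
b1 684 ztop 0.045 c [347.9  46.4] [ 46.  121.5] 64.21
    [[283.0, 52.0], [393.0, -1.0], [413.0, 41.0], [303.0, 93.0]]
```

```bash
cat > m.py <<'E'
from h import *
def fence(n,roi,tol=.004):
    z=load(n); W=pts(z); a,b,c,e=roi; m=np.zeros(W.shape[:2],bool); m[b:e,a:c]=1
    hsv=cv2.cvtColor(z['p'],cv2.COLOR_RGB2HSV)
    m&=(W[...,2]>.036)&(W[...,2]<.05)&(z['p'].max(2)<100)
    P=W[m]; 
    # robust line
    for i in range(8):
        l=cv2.fitLine(P[:,:2].astype(np.float32),cv2.DIST_HUBER,0,.002,.001).ravel()
        t=l[:2]*np.sign(l[1]); nrm=np.array([t[1],-t[0]]); s=(P[:,:2]-l[2:])@nrm
        P=P[abs(s)<max(.006,.03/(i+1))]
    s=(P[:,:2]-l[2:])@nrm; u=(P[:,:2]-l[2:])@t
    print(n,len(P),'dir',t,'ang',np.degrees(np.arctan2(-t[0],t[1])),'n',nrm,'p',l[2:],'s pct',np.percentile(s,[2,10,50,90,98])*1000,'ends',l[2:]+t*u.min(),l[2:]+t*u.max())
    return t,nrm,l[2:]
if __name__=='__main__':
    fence('scene0',(190,208,430,256)); fence('side0',(265,145,300,282))
E
python3 m.py
python3 - <<'E'
from h import *
import cv2
for n,(a,b,c,e) in (('scene0',(180,160,440,290)),('side0',(220,130,380,310))):
    p=load(n)['p'][b:e,a:c,::-1]; p=cv2.resize(p,None,fx=3,fy=3,interpolation=cv2.INTER_CUBIC); cv2.imwrite(f'pics/{n}_z.png',p); print(p.shape)
# red & yellow by colour
from m import *
for n in('scene0','side0'):
    z=load(n);W=pts(z);h=cv2.cvtColor(z['p'],cv2.COLOR_RGB2HSV).astype(int)
    for k,m in dict(red=((h[...,0]<5)|(h[...,0]>175))&(h[...,1]>200)&(h[...,2]>120),yel=(abs(h[...,0]-24)<4)&(h[...,1]>230)&(h[...,2]>150)).items():
        m=m&(W[...,2]>.012)&(abs(W[...,0]-.57)<.12)&(abs(W[...,1])<.3)
        P=W[m]; T=P[P[:,2]>np.percentile(P[:,2],95)-.012]
        r,bx=rect(T); print(n,k,len(P),len(T),P[:,2].max(),np.round(r[0],1),np.round(r[1],1),round(r[2],1),np.round(bx).tolist())
E
```

```text
scene0 676 dir [-0.14733715  0.98908633] ang 8.472642 n [0.98908633 0.14733715] p [ 0.613909   -0.07357894] s pct [-4.61479101 -2.73218432  0.22177811  1.82458166  2.74322185] ends [ 0.64373436 -0.27379897] [0.56209558 0.27424885]
side0 162 dir [-0.14793704  0.9889968 ] ang 8.507394 n [0.9889968  0.14793704] p [0.5922715  0.05113726] s pct [-3.0685383  -2.61792615  0.01227988  2.38054346  2.80242783] ends [ 0.63882419 -0.26007929] [0.5579135  0.28082927]
(390, 780, 3)
(540, 480, 3)
scene0 red 229 175 0.05790018656709173 [552.2 214.1] [55.7 30. ] 8.0 [[523.0, 225.0], [527.0, 195.0], [582.0, 203.0], [578.0, 233.0]]
scene0 yel 276 178 0.05707664713121252 [ 613.8 -205.8] [61.4 30.9] 4.0 [[582.0, -193.0], [584.0, -223.0], [646.0, -219.0], [643.0, -188.0]]
side0 red 361 161 0.05939700547937021 [545.8 219.8] [61.5 40.7] 10.5 [[512.0, 234.0], [519.0, 194.0], [580.0, 205.0], [572.0, 245.0]]
side0 yel 190 70 0.057367720276873424 [ 609.3 -203.5] [59.7 32.9] 12.0 [[577.0, -194.0], [584.0, -226.0], [642.0, -213.0], [635.0, -181.0]]
```

View pics/scene0_z.png

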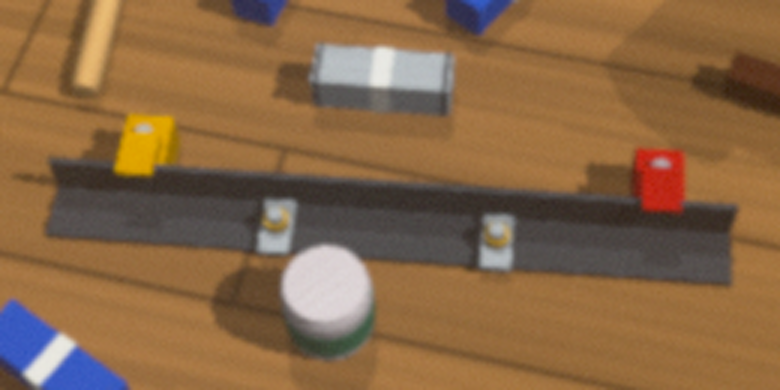

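View pics/side0_z.png

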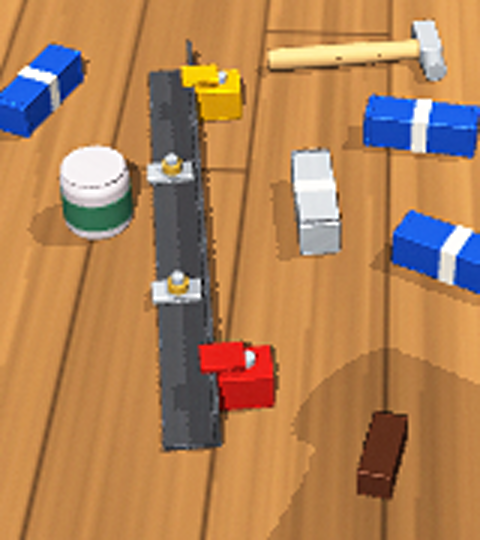

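Both cameras agree on the layout. The fence runs along t = (-0.148, 0.989), with its normal n = (0.989, 0.148) and its face at n ≈ 0.592. The red stop's inner side is at t ≈ 0.115. The tube's centre is at n ≈ 0.479, t ≈ -0.105, already nearly parallel to the fence. I'll move over to the robot's side of the tube, turning the jaw axis to lie along the fence.

```bash
python3 -m pendant '[[[-41,-39,0,0,0,0,0.64],[-41,-40,0,0,0,0,0.64],[-41,-40,0,0,0,0,0.64],[-41,-40,0,0,0,0,0.64],[-41,-40,0,0,0,0,0.64],[-41,-40,0,0,0,0,0.64],[-41,-40,0,0,0,0,0.64],[-41,-40,0,0,0,0,0.64],[-41,-40,0,0,0,0,0.64],[-41,-40,0,0,0,0,0.64]]]'
python3 -m pendant '[[[0,0,0,0,0,-0.146,0.64],[0,0,0,0,0,-0.146,0.64],[0,0,0,0,0,-0.146,0.64],[0,0,0,0,0,-0.146,0.64],[0,0,20,0,0,0,0.64],[0,0,20,0,0,0,0.64],[0,0,0,0,0,0,0.64],[0,0,0,0,0,0,0.64],[0,0,0,0,0,0,0.64],[0,0,0,0,0,0,0.64]]]'
cat > st.py <<'E'
from rig import r
import numpy as np
from scipy.spatial.transform import Rotation as R
s=r.sense();q=s['eef_rot'];M=R.from_quat([q[1],q[2],q[3],q[0]]).as_matrix()
n=np.array([.989,.1477]);t=np.array([-.1477,.989])
p=s['tcp_pos']
print('time',s['time'],'tcp',p.round(4),'n,t',(p[:2]@n).round(4),(p[:2]@t).round(4),'gap',round(s['finger_gap'],4),'F n,t,z',(s['contact_force'][:2]@n).round(1),(s['contact_force'][:2]@t).round(1),s['contact_force'][2].round(1))
print('yaw y',np.degrees(np.arctan2(M[1,1],M[0,1])).round(2),'zaxis',M[:,2].round(4),'q',s['joint_pos'].round(2))
E
python3 st.py
```

```text
time: 1.4
tcp_pos: [0.4357, -0.0386, 0.2055]
eef_rot: [0.0, 0.217, 0.976, 0.0]
contact_force: [1.0, 1.3, 0.5]
finger_gap: 0.0601
time: 2.65
tcp_pos: [0.4356, -0.0366, 0.1659]
eef_rot: [0.0, -0.074, 0.997, -0.0]
contact_force: [0.1, 0.5, -0.4]
finger_gap: 0.0602
time 2.65 tcp [ 0.4356 -0.0366  0.1659] n,t 0.4254 -0.1006 gap 0.0602 F n,t,z 0.2 0.4 -0.4
yaw y 98.43 zaxis [ 7.e-04 -1.e-04 -1.e+00] q [-0.17  0.09  1.87  0.    1.18 -1.89]
```

```bash
cat > cap.py <<'E'
import sys
from rig import r
import cv2,numpy as np
k=sys.argv[1]
for n in sys.argv[2:]:
    c=r.get_calibration(n)
    p,d=r.capture(n); cv2.imwrite(f"pics/{n}{k}.png",p[:,:,::-1]); np.savez(f"{n}{k}.npz",p=p,d=d,**{a:np.array(v) for a,v in c.items() if not isinstance(v,str)})
E
python3 cap.py 1 wrist
```

```text
(no output)
```

View pics/wrist1.png

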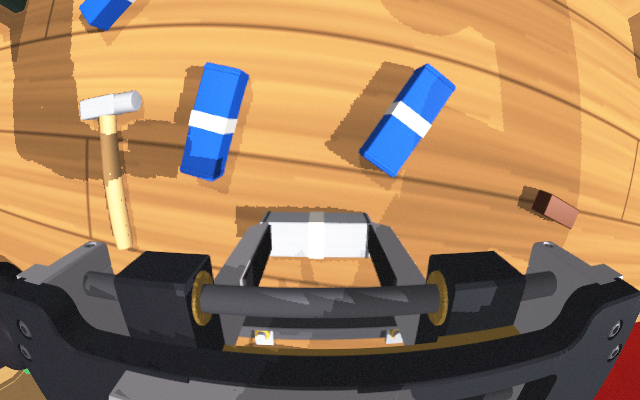

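The wrist picture shows the tube at about (318,236), centred between the fingers. The fence straps are below it, and both blue tubes are above and clear. I'll use the wrist depth as a cross-check.

```bash
cat >> h.py <<'E'
def fpts(z):
    d=z['d']; v,u=np.mgrid[0:400,0:640]; x=(u-z['cx'])/z['fx']; y=(v-z['cy'])/z['fy']; th=np.hypot(x,y); k=np.tan(th)/np.maximum(th,1e-9)
    c=np.stack([x*k*d,y*k*d,d],-1); q=z['rotation']; w=c@R.from_quat([q[1],q[2],q[3],q[0]]).as_matrix().T+z['xyz']; w[d==0]=np.nan; return w
N2=np.array([[.989,.1477],[-.1477,.989]])
E
python3 - <<'E'
from h import *
z=load('wrist1');W=fpts(z);m=np.zeros((400,640),bool);m[205:262,250:385]=1
m&=(W[...,2]>.02)&(W[...,2]<.055)
P=W[m];print(len(P),np.percentile(P[:,2],[5,50,95]))
T=P[P[:,2]>.033]
r,b=rect(T);print(r);print(b.round(1));print((b@N2.T).round(1))
b1=W[60:180,355:460].reshape(-1,3);b1=b1[b1[:,2]>.033];print(rect(b1)[1])
print((W[250:256,300:330,:2].reshape(-1,2)@N2.T).mean(0), W[236,318])
E
```

```text
3984 [0.02585556 0.03978428 0.04110935]
((489.5008850097656, -31.92919921875), (41.274532318115234, 117.90336608886719), 7.3805317878723145)
[[461.5  23.9]
 [476.6 -93. ]
 [517.5 -87.7]
 [502.4  29.2]]
[[ 459.9  -44.5]
 [ 457.6 -162.4]
 [ 498.9 -163.2]
 [ 501.2  -45.3]]
[[2.8648242e+02 5.2936356e+01]
 [3.9461530e+02 6.2637329e-02]
 [4.1298389e+02 3.7628571e+01]
 [3.0485101e+02 9.0502289e+01]]
[nan nan] [ 0.48420445 -0.02993397  0.04101116]
```

The wrist depth agrees: the tube's near side is at n ≈ 0.459 and its centre at t ≈ -0.104. I'll go down, then approach.

```bash
python3 -m pendant '[[[0,-1,20,0,0,0,0.64],[0,-1,20,0,0,0,0.64],[0,-1,25,0,0,0,0.64],[0,0,25,0,0,0,0.64],[0,0,25,0,0,0,0.64],[0,0,18,0,0,0,0.64],[0,0,12,0,0,0,0.64],[0,0,7,0,0,0,0.64],[0,0,0,0,0,0,0.64],[0,0,0,0,0,0,0.64]]]'; python3 st.py
python3 cap.py 2 side scene
```

```text
time: 3.95
tcp_pos: [0.4362, -0.0396, 0.014]
eef_rot: [0.0, -0.074, 0.997, -0.0]
contact_force: [-0.6, 0.3, -0.1]
finger_gap: 0.0605
time 3.95 tcp [ 0.4362 -0.0396  0.014 ] n,t 0.4255 -0.1036 gap 0.0605 F n,t,z -0.5 0.4 -0.1
yaw y 98.44 zaxis [ 8.e-04 -2.e-04 -1.e+00] q [-0.17  0.33  1.99 -0.    0.81 -1.89]
```

View pics/side2.png

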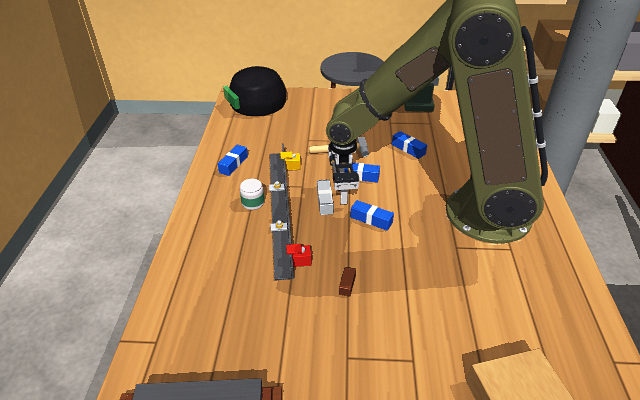

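The fingers are down on the robot's side of the tube, which stands at (325,197), and all is clear. Now I push toward the fence.

```bash
python3 -m pendant '[[[-8,0,0,0,0,0,0.64],[-8,0,0,0,0,0,0.64],[-6,0,0,0,0,0,0.64],[-6,0,0,0,0,0,0.64],[-6,0,0,0,0,0,0.64],[-6,0,0,0,0,0,0.64],[-6,0,0,0,0,0,0.64],[-6,0,0,0,0,0,0.64],[-4,0,0,0,0,0,0.64],[-4,0,0,0,0,0,0.64]]]'; python3 st.py
python3 -m pendant '[[[-6,0,0,0,0,0,0.64],[-6,0,0,0,0,0,0.64],[-6,0,0,0,0,0,0.64],[-6,0,0,0,0,0,0.64],[-6,0,0,0,0,0,0.64],[-5,0,0,0,0,0,0.64],[-4,0,0,0,0,0,0.64],[-3,0,0,0,0,0,0.64],[-2,0,0,0,0,0,0.64],[0,0,0,0,0,0,0.64]]]'; python3 st.py
python3 cap.py 3 side scene wrist
```

```text
time: 5.3
tcp_pos: [0.4954, -0.0308, 0.0134]
eef_rot: [-0.0, -0.074, 0.997, -0.0]
contact_force: [-1.0, -0.2, -1.1]
finger_gap: 0.0603
time 5.3 tcp [ 0.4954 -0.0308  0.0134] n,t 0.4854 -0.1036 gap 0.0603 F n,t,z -1.0 -0.0 -1.1
yaw y 98.44 zaxis [-1.e-04 -0.e+00 -1.e+00] q [-0.14  0.44  1.84 -0.    0.87 -1.85]
time: 6.55
tcp_pos: [0.539, -0.0243, 0.0135]
eef_rot: [0.0, -0.074, 0.997, -0.0]
contact_force: [-0.7, -0.5, -0.2]
finger_gap: 0.0604
time 6.55 tcp [ 0.539  -0.0243  0.0135] n,t 0.5294 -0.1037 gap 0.0604 F n,t,z -0.7 -0.4 -0.2
yaw y 98.43 zaxis [ 6.e-04 -0.e+00 -1.e+00] q [-0.11  0.52  1.71  0.    0.91 -1.83]
```

View pics/scene3.png

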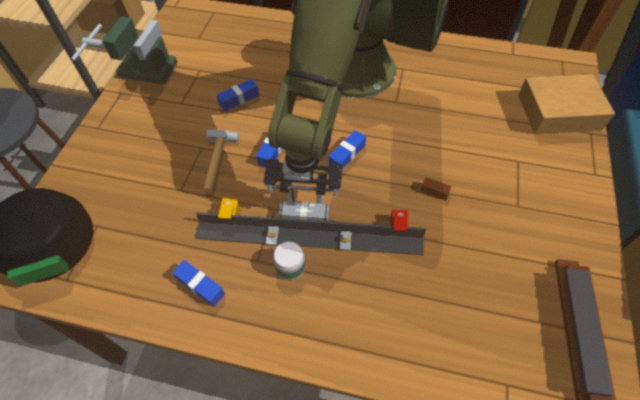

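View pics/wrist3.png

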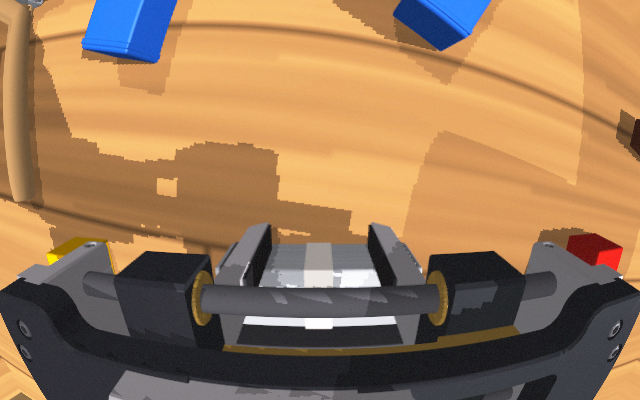

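The tube is now at (305,211) in the scene picture, just in front of the fence at (318,222), and moving square. I'll close the last centimetre slowly while watching the force.

```bash
python3 -m pendant '[[[-2,0,0,0,0,0,0.64],[-2,0,0,0,0,0,0.64],[-2,0,0,0,0,0,0.64],[-2,0,0,0,0,0,0.64],[-2,0,0,0,0,0,0.64],[-1,0,0,0,0,0,0.64],[-1,0,0,0,0,0,0.64],[-1,0,0,0,0,0,0.64],[0,0,0,0,0,0,0.64],[0,0,0,0,0,0,0.64]]]'; python3 st.py
```

```text
time: 7.95
tcp_pos: [0.5508, -0.0226, 0.0134]
eef_rot: [-0.001, -0.074, 0.997, -0.0]
contact_force: [-7.9, -2.6, 5.7]
finger_gap: 0.0597
time 7.95 tcp [ 0.5508 -0.0226  0.0134] n,t 0.5414 -0.1037 gap 0.0597 F n,t,z -8.2 -1.4 5.7
yaw y 98.45 zaxis [-1.9e-03 -2.0e-04 -1.0e+00] q [-0.11  0.54  1.68 -0.    0.93 -1.83]
```

```bash
python3 -m pendant '[[[-1,0,0,0,0,0,0.64],[0,0,0,0,0,0,0.64],[-1,0,0,0,0,0,0.64],[0,0,0,0,0,0,0.64],[0,0,0,0,0,0,0.64],[0,0,0,0,0,0,0.64],[0,0,0,0,0,0,0.64],[0,0,0,0,0,0,0.64],[0,0,0,0,0,0,0.64],[0,0,0,0,0,0,0.64]]]'; python3 st.py; python3 cap.py 4 wrist side scene; python3 - <<'E'
from h import *
z=load('wrist4');W=fpts(z);m=np.zeros((400,640),bool);m[235:350,225:420]=1
m&=(W[...,2]>.033)&(W[...,2]<.043)
P=W[m][:,:2]@N2.T
print(len(P),np.percentile(P[:,0],[1,5,50,95,99]),np.percentile(P[:,1],[1,5,50,95,99]))
E
```

```text
time: 9.2
tcp_pos: [0.5508, -0.0226, 0.0134]
eef_rot: [-0.003, -0.074, 0.997, 0.0]
contact_force: [-25.3, -5.2, 19.2]
finger_gap: 0.0603
time 9.2 tcp [ 0.5508 -0.0226  0.0134] n,t 0.5414 -0.1037 gap 0.0603 F n,t,z -25.8 -1.4 19.2
yaw y 98.45 zaxis [-6.9e-03 -4.0e-04 -1.0e+00] q [-0.11  0.54  1.67 -0.    0.93 -1.82]
5028 [0.53355891 0.53578249 0.5607122  0.59272708 0.59327889] [-0.14689746 -0.13921338 -0.10233425 -0.06564136 -0.05790501]
```

View pics/wrist4.png

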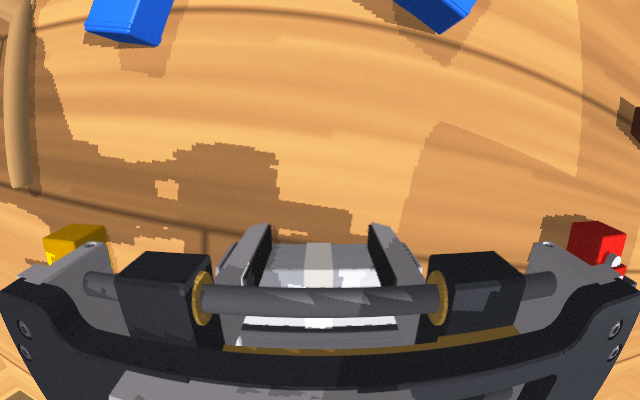

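With 26 N pushing and no further advance, the tube is firm against the fence; the wrist view shows it square, with its fence-side edge at row 330. I'll back off, shut the fingers and go round to the yellow-stop end of the tube.

```bash
python3 -m pendant '[[[3,0,0,0,0,0,0.64],[10,0,0,0,0,0,0.64],[13,0,0,0,0,0,0],[0,-10,0,0,0,0,0],[0,-15,0,0,0,0,0],[0,-15,0,0,0,0,0],[0,-15,0,0,0,0,0],[0,-15,0,0,0,0,0],[0,-15,0,0,0,0,0],[0,-5,0,0,0,0,0]]]'; python3 st.py; python3 cap.py 5 scene side wrist;  python3 - <<'E'
from h import *
z=load('side5');W=pts(z);m=(W[...,2]>.033)&(W[...,2]<.05)
Q=W[...,:2]@N2.T
m&=(Q[...,0]>.53)&(Q[...,0]<.589)&(abs(Q[...,1]+.1)<.1)&(z['p'].min(2)>90)
P=W[m];r,b=rect(P);print(len(P),r,(b@N2.T).round(1).tolist())
E
```

```text
time: 10.6
tcp_pos: [0.5411, -0.116, 0.0134]
eef_rot: [0.0, -0.073, 0.997, -0.0]
contact_force: [-0.0, -0.9, 0.9]
finger_gap: 0.0006
time 10.6 tcp [ 0.5411 -0.116   0.0134] n,t 0.518 -0.1947 gap 0.0006 F n,t,z -0.2 -0.9 0.9
yaw y 98.38 zaxis [ 0.e+00 -1.e-04 -1.e+00] q [-0.28  0.54  1.67 -0.    0.93 -1.99]
341 ((578.8403930664062, -16.31560516357422), (37.910423278808594, 123.79496765136719), 8.924458503723145) [[550.6, -39.9], [551.6, -163.7], [589.5, -163.4], [588.6, -39.6]]
```

View pics/wrist5.png

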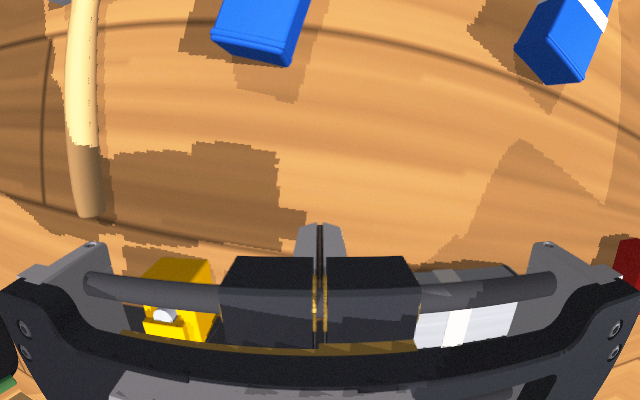

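View pics/side5.png

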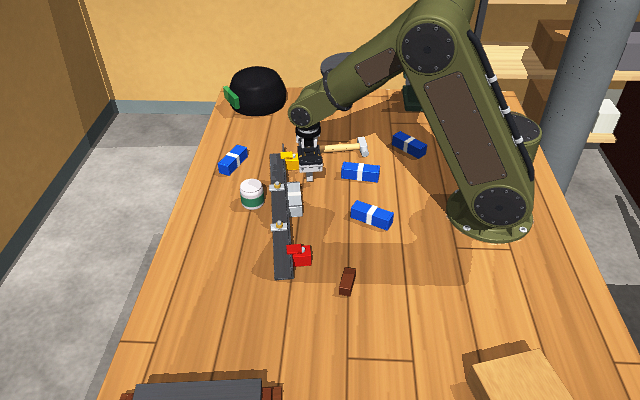

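The side picture and depth show the tube flat on the fence, with its end at t ≈ -0.164. The shut fingers are beside that end and clear of the yellow stop at (178,300) in the wrist view. I'll move in toward the fence and start pushing along it with a slight inward bias.

```bash
python3 -m pendant '[[[-10,0,0,0,0,0,0],[-12,0,0,0,0,0,0],[-12,0,0,0,0,0,0],[-11,0,0,0,0,0,0],[0,3,0,0,0,0,0],[0,4,0,0,0,0,0],[0,4,0,0,0,0,0],[0,4,0,0,0,0,0],[0,2,0,0,0,0,0],[0,0,0,0,0,0,0]]]'; python3 st.py
python3 -m pendant '[[[0,3,0,0,0,0,0],[-0.2,5,0,0,0,0,0],[-0.2,5,0,0,0,0,0],[-0.2,5,0,0,0,0,0],[-0.2,5,0,0,0,0,0],[-0.2,5,0,0,0,0,0],[-0.2,5,0,0,0,0,0],[-0.2,5,0,0,0,0,0],[0,3,0,0,0,0,0],[0,2,0,0,0,0,0]]]'; python3 st.py; python3 cap.py 6 side scene wrist
cat > tube.py <<'E'
import sys
from h import *
for n in('side','scene'):
    z=load(n+sys.argv[1]);W=pts(z);m=(W[...,2]>.033)&(W[...,2]<.05)
    Q=W[...,:2]@N2.T; h=cv2.cvtColor(z['p'],cv2.COLOR_RGB2HSV)
    m&=(Q[...,0]>.53)&(Q[...,0]<.5885)&(abs(Q[...,1]+.02)<.18)&(z['p'].min(2)>80)&(h[...,1]<60)
    k,l,s,_=cv2.connectedComponentsWithStats(m.astype(np.uint8),connectivity=8)
    m=l==1+np.argmax(s[1:,4]) if k>1 else m
    P=W[m];r,b=rect(P);print(n,len(P),np.round(r[1],1),(b@N2.T).round(1).tolist())
E
python3 tube.py 6
```

```text
time: 12.0
tcp_pos: [0.583, -0.0915, 0.0135]
eef_rot: [0.0, -0.074, 0.997, -0.0]
contact_force: [0.0, -0.0, 0.8]
finger_gap: 0.0008
time 12.0 tcp [ 0.583  -0.0915  0.0135] n,t 0.5631 -0.1766 gap 0.0008 F n,t,z 0.0 -0.0 0.8
yaw y 98.44 zaxis [ 0. -0. -1.] q [-0.22  0.61  1.56 -0.    0.97 -1.94]
time: 13.25
tcp_pos: [0.5781, -0.0486, 0.0134]
eef_rot: [-0.0, -0.074, 0.997, 0.0]
contact_force: [-1.5, -1.9, -0.8]
finger_gap: 0.0006
time 13.25 tcp [ 0.5781 -0.0486  0.0134] n,t 0.5645 -0.1334 gap 0.0006 F n,t,z -1.7 -1.7 -0.8
yaw y 98.44 zaxis [-0.e+00  1.e-04 -1.e+00] q [-0.15  0.59  1.59  0.    0.96 -1.87]
side 385 [ 37.8 131.9] [[550.3, 4.0], [551.4, -127.9], [589.2, -127.6], [588.1, 4.3]]
scene 626 [ 37.8 126.2] [[550.3, -4.1], [551.6, -130.3], [589.3, -129.9], [588.0, -3.7]]
```

View pics/side6.png

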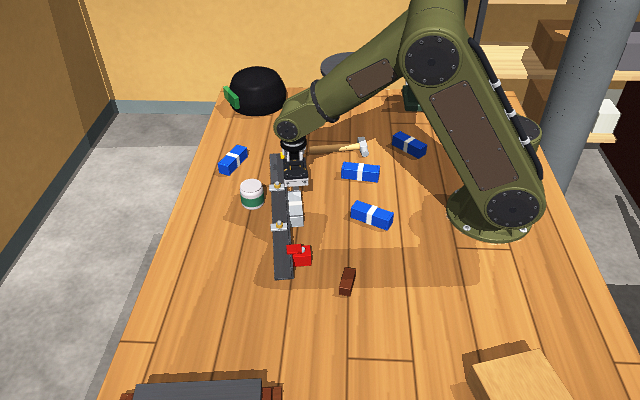

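The tube, now at (296,208), is sliding along the fence and staying flat. I'll continue.

```bash
python3 -m pendant '[[[0,3,0,0,0,0,0],[-0.2,5,0,0,0,0,0],[-0.2,6,0,0,0,0,0],[-0.2,6,0,0,0,0,0],[-0.2,6,0,0,0,0,0],[-0.2,6,0,0,0,0,0],[-0.2,6,0,0,0,0,0],[-0.2,6,0,0,0,0,0],[0,4,0,0,0,0,0],[0,2,0,0,0,0,0]]]'; python3 st.py
python3 -m pendant '[[[0,3,0,0,0,0,0],[-0.2,5,0,0,0,0,0],[-0.2,6,0,0,0,0,0],[-0.2,6,0,0,0,0,0],[-0.2,6,0,0,0,0,0],[-0.2,6,0,0,0,0,0],[-0.2,5,0,0,0,0,0],[-0.2,4,0,0,0,0,0],[0,2,0,0,0,0,0],[0,2,0,0,0,0,0]]]'; python3 st.py; python3 cap.py 7 side scene wrist; python3 tube.py 7
```

```text
time: 14.65
tcp_pos: [0.5721, 0.0012, 0.0134]
eef_rot: [-0.0, -0.074, 0.997, 0.0]
contact_force: [-1.5, -1.9, -0.6]
finger_gap: 0.0002
time 14.65 tcp [0.5721 0.0012 0.0134] n,t 0.566 -0.0833 gap 0.0002 F n,t,z -1.7 -1.6 -0.6
yaw y 98.45 zaxis [-0.e+00  1.e-04 -1.e+00] q [-0.06  0.57  1.62  0.    0.95 -1.78]
time: 15.9
tcp_pos: [0.567, 0.0456, 0.0135]
eef_rot: [0.0, -0.073, 0.997, -0.0]
contact_force: [-0.7, -1.7, 0.9]
finger_gap: 0.0005
time 15.9 tcp [0.567  0.0456 0.0135] n,t 0.5675 -0.0386 gap 0.0005 F n,t,z -1.0 -1.6 0.9
yaw y 98.43 zaxis [ 1.e-04 -0.e+00 -1.e+00] q [ 0.02  0.57  1.63 -0.    0.95 -1.7 ]
side 442 [ 38.6 127.8] [[549.8, 97.3], [549.8, -30.5], [588.4, -30.5], [588.4, 97.3]]
scene 636 [ 38.6 124.6] [[549.9, 90.8], [549.5, -33.8], [588.0, -33.9], [588.5, 90.6]]
```

View pics/scene7.png

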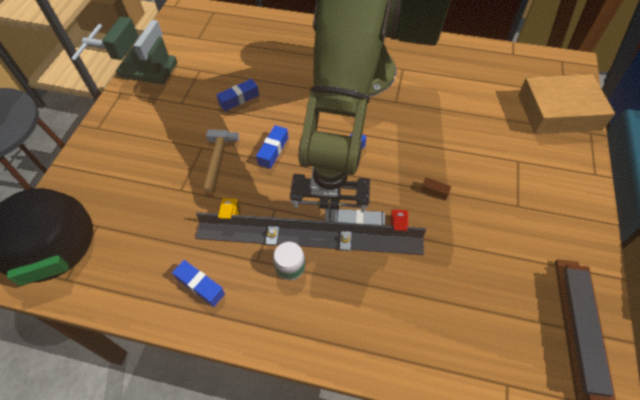

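View pics/wrist7.png

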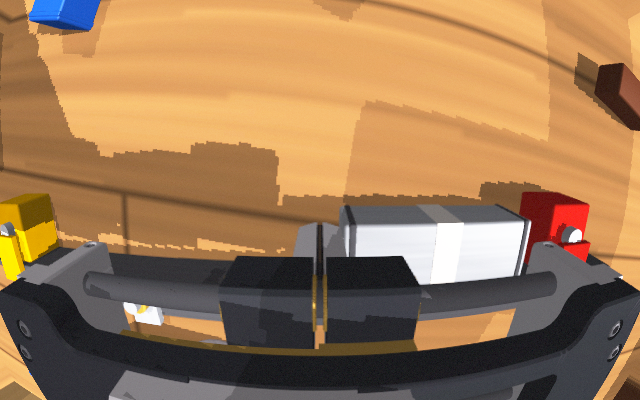

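The tube's end, at (385,218) in the scene picture, is about 20 mm short of the red stop at (400,220). I'll creep in and watch the force along the fence.

```bash
python3 -m pendant '[[[0,2,0,0,0,0,0],[0,2,0,0,0,0,0],[-0.2,2,0,0,0,0,0],[0,2,0,0,0,0,0],[0,2,0,0,0,0,0],[-0.2,2,0,0,0,0,0],[0,1,0,0,0,0,0],[0,1,0,0,0,0,0],[0,1,0,0,0,0,0],[0,0,0,0,0,0,0]]]'; python3 st.py;  python3 cap.py 8 side scene wrist; python3 tube.py 8
```

```text
time: 17.3
tcp_pos: [0.5651, 0.0606, 0.0134]
eef_rot: [-0.0, -0.074, 0.997, 0.0]
contact_force: [-0.9, -2.8, 1.7]
finger_gap: 0.0005
time 17.3 tcp [0.5651 0.0606 0.0134] n,t 0.5679 -0.0236 gap 0.0005 F n,t,z -1.3 -2.6 1.7
yaw y 98.44 zaxis [-0.e+00  1.e-04 -1.e+00] q [ 0.04  0.57  1.63  0.    0.95 -1.68]
side 406 [ 37.7 123.6] [[550.7, 107.7], [550.6, -15.9], [588.3, -16.0], [588.4, 107.6]]
scene 626 [ 39.8 124.4] [[548.7, 105.5], [548.5, -18.9], [588.3, -19.0], [588.5, 105.4]]
```

```bash
python3 -m pendant '[[[0,1,0,0,0,0,0],[0,1,0,0,0,0,0],[0,1,0,0,0,0,0],[0,1,0,0,0,0,0],[0,0.5,0,0,0,0,0],[0,0.5,0,0,0,0,0],[0,0,0,0,0,0,0],[0,0,0,0,0,0,0],[0,0,0,0,0,0,0],[0,0,0,0,0,0,0]]]'; python3 st.py
```

```text
time: 18.7
tcp_pos: [0.5647, 0.0634, 0.0135]
eef_rot: [0.0, -0.073, 0.997, -0.001]
contact_force: [0.4, -18.6, -0.3]
finger_gap: 0.0003
time 18.7 tcp [0.5647 0.0634 0.0135] n,t 0.5679 -0.0207 gap 0.0003 F n,t,z -2.4 -18.5 -0.3
yaw y 98.41 zaxis [ 5.0e-04 -2.7e-03 -1.0e+00] q [ 0.05  0.57  1.63 -0.    0.95 -1.67]
```

The push along the fence now reads 18.5 N and the hand stopped about 2 mm short of its command, so the tube is butted. I'll back straight off along the fence, then check.

```bash
python3 -m pendant '[[[0,-1,0,0,0,0,0],[0,-2,0,0,0,0,0],[0,-4,0,0,0,0,0],[0,-8,0,0,0,0,0],[0,-10,0,0,0,0,0],[0,-10,0,0,0,0,0],[0,0,0,0,0,0,0],[0,0,-20,0,0,0,0],[0,0,-30,0,0,0,0],[0,0,-30,0,0,0,0]]]'; python3 -m pendant '[[[15,-25,-15,0,0,0,0],[20,-30,-15,0,0,0,0],[20,-30,-5,0,0,0,0],[20,-30,0,0,0,0,0],[20,-30,0,0,0,0,0],[20,-30,0,0,0,0,0],[20,0,0,0,0,0,0],[0,0,0,0,0,0,0],[0,0,0,0,0,0,0],[0,0,0,0,0,0,0]]]'; python3 st.py;  python3 cap.py 9 side scene wrist; python3 tube.py 9
python3 - <<'E'
from h import *
z=load('wrist9');W=fpts(z);Q=W[...,:2]@N2.T;h=cv2.cvtColor(z['p'],cv2.COLOR_RGB2HSV)
m=(W[...,2]>.033)&(W[...,2]<.05)&(h[...,1]<60)&(z['p'].min(2)>80)&(Q[...,0]>.53)&(Q[...,0]<.6)&(abs(Q[...,1]-.055)<.08)
P=W[m]
if len(P)>50: print('wrist',len(P),rect(P)[0],(rect(P)[1]@N2.T).round(1).tolist())
for n,z,W in(('w',z,W),)+tuple((k,load(k+'9'),pts(load(k+'9'))) for k in('side','scene')):
    h=cv2.cvtColor(z['p'],cv2.COLOR_RGB2HSV).astype(int);Q=W[...,:2]@N2.T
    m=((h[...,0]<5)|(h[...,0]>175))&(h[...,1]>180)&(W[...,2]>.03)&(abs(Q[...,0]-.57)<.06)&(abs(Q[...,1]-.14)<.05)
    if m.sum()>20: print(n,'red t pct',np.percentile(Q[m][:,1],[1,3,50,97,99])*1000)
E
for k in side scene; do python3 - $k <<'E'
import sys,cv2
k=sys.argv[1];p=cv2.imread(f'pics/{k}9.png');a,b,c,e=dict(side=(250,130,350,300),scene=(280,170,440,270))[k]
cv2.imwrite(f'pics/{k}9z.png',cv2.resize(p[b:e,a:c],None,fx=3.5,fy=3.5,interpolation=cv2.INTER_CUBIC))
E
done
```

```text
time: 19.95
tcp_pos: [0.5694, 0.0309, 0.0943]
eef_rot: [-0.0, -0.074, 0.997, 0.0]
contact_force: [-0.4, 0.1, -0.5]
finger_gap: 0.0004
time: 21.2
tcp_pos: [0.4622, -0.1618, 0.1284]
eef_rot: [0.0, -0.074, 0.997, -0.0]
contact_force: [-0.1, 0.5, -0.3]
finger_gap: 0.0005
time 21.2 tcp [ 0.4622 -0.1618  0.1284] n,t 0.4332 -0.2283 gap 0.0005 F n,t,z -0.0 0.5 -0.3
yaw y 98.48 zaxis [ 1.e-04  0.e+00 -1.e+00] q [-0.41  0.25  1.78  0.    1.12 -2.13]
side 387 [ 37.8 118. ] [[550.5, 111.6], [550.6, -6.4], [588.3, -6.4], [588.3, 111.6]]
scene 615 [ 38.3 119.4] [[549.8, 109.5], [550.3, -9.9], [588.7, -9.7], [588.2, 109.7]]
wrist 366 ((575.8287353515625, 84.97956848144531), (28.775392532348633, 46.964759826660156), 71.65381622314453) [[554.6, -3.2], [596.5, -24.4], [609.5, 1.2], [567.6, 22.4]]
side red t pct [114.59860854 117.34068399 141.10350964 153.3513694  155.29583244]
scene red t pct [114.28733934 114.44990008 129.35476552 145.58470288 146.0239596 ]
```

View pics/scene9z.png

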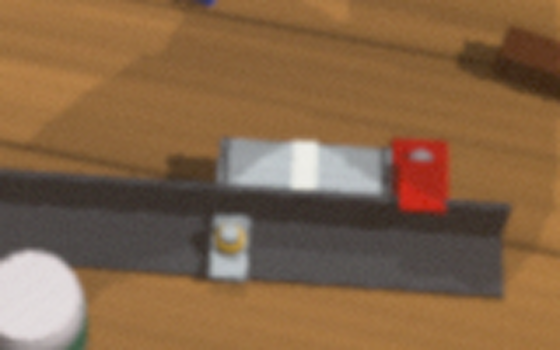

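View pics/side9z.png

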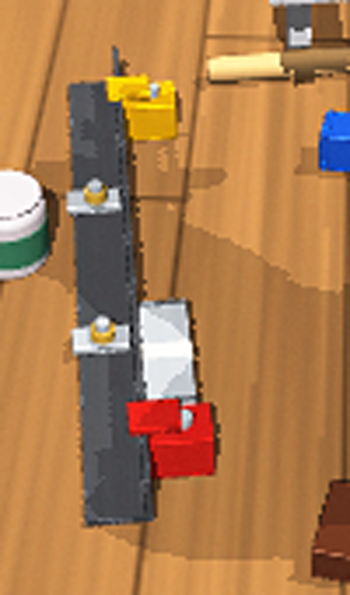

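View pics/wrist9.png

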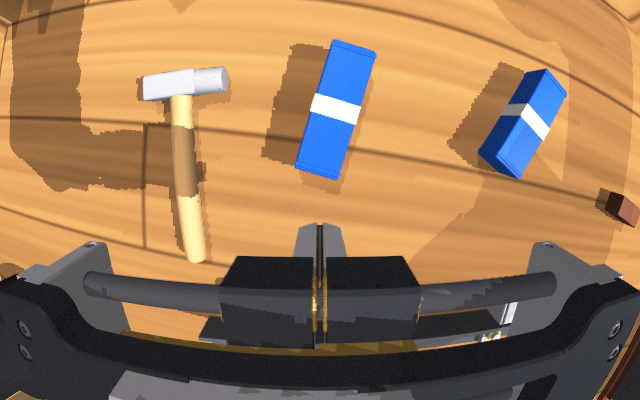

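The scene picture shows the tube's end at the red stop, (392,165) in the zoom, and its long side on the fence. The depth estimates scatter by a few mm, though, so I'll look straight down at the joint through the open fingers.

```bash
python3 -m pendant '[[[0,30,-20,0,0,0,1],[-10,50,-20,0,0,0,1],[-15,50,0,0,0,0,1],[-15,55,0,0,0,0,1],[-15,55,0,0,0,0,1],[-15,55,0,0,0,0,1],[-13,45,0,0,0,0,1],[0,5,0,0,0,0,1],[0,0,0,0,0,0,1],[0,0,0,0,0,0,1]]]'; python3 st.py; python3 cap.py 10 wrist; python3 - <<'E'
import cv2
p=cv2.imread('pics/wrist10.png');cv2.imwrite('pics/wrist10z.png',cv2.resize(p[180:360,220:420],None,fx=3.2,fy=3.2,interpolation=cv2.INTER_CUBIC))
E
```

```text
time: 22.6
tcp_pos: [0.4932, 0.1903, 0.1685]
eef_rot: [0.0, -0.073, 0.997, -0.0]
contact_force: [0.1, -0.2, -0.0]
finger_gap: 0.0933
time 22.6 tcp [0.4932 0.1903 0.1685] n,t 0.5159 0.1153 gap 0.0933 F n,t,z 0.1 -0.2 -0.0
yaw y 98.37 zaxis [ 0.e+00 -1.e-04 -1.e+00] q [ 0.3   0.29  1.63 -0.    1.23 -1.42]
```

View pics/wrist10z.png

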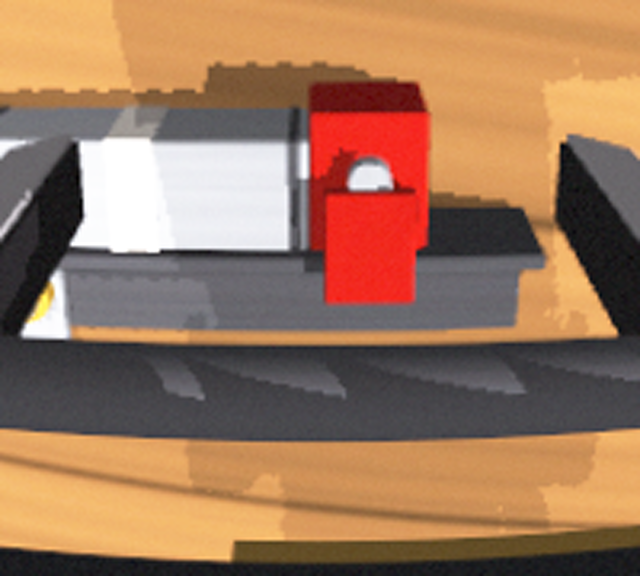

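The close view shows the tube's end cap meeting the red block at about (308,180), with no bench showing between them. Its long side is flush along the fence at row 250. I'll compare the bystanders with the first pictures, then hand in.

```bash
python3 - <<'E'
from h import *
a,b=load('scene0'),load('scene9')
for k,(x0,y0,x1,y1) in dict(off=(418,174,456,202),hammer=(200,125,245,192),tin=(270,238,308,283)).items():
    g=[cv2.cvtColor(z['p'],cv2.COLOR_RGB2GRAY).astype(np.float32)[y0:y1,x0:x1] for z in(a,b)]
    print(k,'shift px',np.round(cv2.phaseCorrelate(*g),2))
from rig import r
print(r.job_done()); print(r.sense()['time'])
E
```

```text
Traceback (most recent call last):
ValueError: setting an array element with a sequence. The requested array has an inhomogeneous shape after 1 dimensions. The detected shape was (2,) + inhomogeneous part.
```

```bash
python3 - <<'E'
from h import *
a,b=load('scene0'),load('scene9')
for k,(x0,y0,x1,y1) in dict(off=(418,174,456,202),hammer=(200,125,245,192),tin=(270,238,308,283)).items():
    g=[cv2.cvtColor(z['p'],cv2.COLOR_RGB2GRAY).astype(np.float32)[y0:y1,x0:x1] for z in(a,b)]
    print(k,'shift px',cv2.phaseCorrelate(*g))
from rig import r
print(r.job_done()); print(r.sense()['time'])
E
```

```text
off shift px ((0.055720307129654145, 0.09770398131817615), 0.9892359707752864)
hammer shift px ((0.5333459756325283, 0.04284105341159261), 0.857965925887779)
tin shift px ((-0.07351971432602156, 0.6738588098730851), 0.9931095051765442)
the job is handed in; nothing more can be done
None
the job is handed in; nothing more can be done
```

The tube is flat against the fence and butted against the red stop, and I handed the job in at about 23 s of the 56 s allowed. The hand-in gives no verdict, so this rests on my own checks.

**How it was pushed:** I pushed the tube square onto the fence with the two spread fingertips, until they stopped against about 26 N. I then pushed its end along the fence with the fingers shut, until they stopped against about 18 N at the red stop. It was never gripped or lifted. I backed the hand off along the fence and raised it clear.

**Last checks:**
- **Position:** The close wrist picture shows no gap at the red stop and the long side flush with the fence. The scene and side depth measurements put the tube parallel to the fence within about 0.01 rad.
- **Disagreement:** Those same depth measurements put the tube's end 3–5 mm short of the stop, and they scatter by about 3 mm. I trusted the force reading and the close picture instead.
- **Bystanders:** The offcut shifted about 0.1 px between the first and last scene pictures, and the hammer and tin under 0.7 px (about 1–2 mm). The hammer and tin figures are probably changed shadows, as the hand passed near neither.
- **Hand:** It was clear of everything, with about 0 N on the tool.

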